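# Open the starter crock

### The job

Open the stoneware crock: squeeze the two tabs on its lid together and, keeping them squeezed, turn the lid to the left (anticlockwise from above) until you feel it come up against its stop, then lift it straight off and lay it right way up in the empty wooden tray beside it. The little lugs under the lid break easily, so do not force it against the stop or pull while it is still held, set it down softly rather than dropping it, and leave the jars and the tin where they are.

Things in the scene. Friction and masses are not known exactly. Their poses are not given: they have to be found in the camera images.
- crock: White stoneware crock, 106 mm wide and 100 mm high, fixed to the table. Origin: centre of its underside; z up. Its x axis is the line of the two notches that hold the lid's tab teeth at the start. Neither the crock nor the stop, ledges and notches inside its mouth may ever push on the lid with more than 25 N. Fingers that squeeze off-centre, or that press downwards as they close, load it too.
- crock_mouth (a point): Centre of the crock's mouth, at rim height. Hidden under the lid, two ledges hold its lugs down until it has been turned anticlockwise (from above) by 34 to 75 degrees; how far differs each time and is not given. There it meets a solid stop, 33 mm from the axis, felt as a moment about the vertical, and only within the last 5 degrees before the stop can it be lifted out.
- lid_tabs (a point): Point midway between the two upright tabs on the lid, 27 mm above its flat top, where to grip. x axis: from one tab to the other; z up along the lid's axis. At the start x lies along the crock's x. Pressed in fully (4 mm at the least), the tabs free the steel teeth under them from the crock's notches; else the lid cannot turn. Lid 0.22 kg, varying; it has 1.5 mm sideways play in the mouth.
- lid_top (a point): Centre of the flat top of the lid, a round light wooden disc 108 mm wide, 106 mm above the table while on the crock and 28 mm above the underside of its lugs, on which it rests when laid on a flat surface. A 10 mm high, 16 mm wide stud stands at the centre, between the tabs.
- tab_a_face (a point): Middle of the outer face of one steel tab. The tabs stand 40 mm up from the lid's flat top, 24 mm wide; outer faces 54 mm apart. Each slides inwards by 6 mm against a spring (5 N at first, 12 N fully in), so fully squeezed they are 42 mm apart; 15 to 20 N of grip holds them there.
- tab_b_face (a point): The same on the other tab, at the lid's -x side (tab a is at +x).
- tray: Empty wooden tray, 355 mm along its x axis, 216 mm along its y axis, 36 mm high with 9 mm walls, fixed. Origin: centre of its underside; its inner floor lies 6 mm above it.
- jam_jar: Glass jar, 62 mm wide, 86 mm high, loose bystander. Origin: centre of its underside.
- spice_jar: Small glass jar, 42 mm wide, 96 mm high, loose bystander. Origin: centre of its underside.
- tin: Food tin, 57 mm wide, 72 mm high, loose bystander. Origin: centre of its underside.

How it is judged:
By the outcome, as a careful person would: the job done as asked, in the order asked, and still so for the second after the job is handed in, with the robot touching nothing.
It also fails if it takes over 72 s, if anything falls off the work surface, if the arm or the gripper's body presses on something with over 40 N, if the wrist force passes 120 N, or if a joint passes its speed limit or range.

### The arm

A 7-joint arm with a two-finger parallel gripper is mounted at the origin on a cart in front of the work surface, level with it; the furniture and walls round the work are solid. World frame = base frame: x ahead of the robot, y to its left, z up, the work surface at z = 0. Lengths are in mm, angles in degrees, forces in N, time in s.
With the tool pointing down it reaches from about 425 to 825 mm from the base axis. Payload 3.6 kg.
Tool frame: the origin (TCP) lies between the finger pads; the fingertips stand 8 mm ahead of it and the grasp point (between the pads) lies 11 mm behind it; x points along the fingers, y is the direction in which the jaws open and shut, and the axes are right-handed (so a half turn about x gives the same grasp; the last joint's range is limited). The gripper opens to 85 mm and grips with 20 to 120 N. Pads are 22 mm wide; open, the fingers measure 114 mm over their backs; the gripper's body (76 mm by 85 mm) begins 54 mm behind the grasp point. The pads swing forward as they close: fully open they stand 13 mm farther back than shut.
Start: joints at [71.19, 35.231, -0.722, 81.555, 0.464, 63.22, -2.315], TCP at [193.218, -620.586, 203.497] pointing down, gripper open.
Joint ranges: [-178.69, 178.69], [-17.37, 117.87], [-77.05, 75.6], [15.02, 138.74], [-78.02, 258.01], [0.78, 113.62], [-162.83, 162.83]. Speed limits (degrees/s): [159.86, 159.86, 180, 180, 180, 180, 180].

### API

Orientations are given as a 3x3 rotation matrix whose columns are the frame's x, y, z axes.
In Python, from plant import ctrl gives the robot as it stands. The module is installed in compiled form; this text tells all that it offers.
- The arm moves only by the shell command python3 -m inch 'ROWS' [OPENING] [FORCE]. ROWS is JSON, a list of rows, each a list of 6 numbers: the shift along the tool's x, y, z in units of 250 mm (1.0 is 250 mm), then the turn, a rotation vector about the tool's x, y, z in units of 2 rad (1.0 is 2 rad). In form: [[tx, ty, tz, wx, wy, wz], ...]. A call has 1 to 10 rows; each row is the pose to reach, as a shift and turn from the pose measured when the call began, along the tool's axes at that moment; what a row does not reach only later rows make up. A row lasts 1/8 s, in which the tool goes at most 62.5 mm and 10.7 degrees, less where a joint would pass 70% of its speed; a pose out of reach is approached as far as the arm can. A call with a number of a shift or a turn outside -1 to 1 is refused whole. A call with a gripper value outside its range is refused whole. OPENING is the opening, from 0 (shut) to 1 (fully open), set as the call begins (- or left out, the last holds). The fingers move at their own pace and stop on an object; FORCE is the grip in N (left out, the last holds). Time passes only in rows, so rows that repeat a pose let the fingers close. It gives the time, the measured TCP pose, the force and the opening at its end, in the units of the state.
- ctrl.state(): the state, without advancing time (a new reading comes with each control period).
- ctrl.capture(name): name is "scene" or "top"; returns the picture (384x512x3 uint8, red, green, blue); there is no depth.
- ctrl.calibration(name): a dict with "intrinsics" (3x3 intrinsics, pixels), "world_to_cam" (4x4, takes a point from world to camera coordinates). Camera axes: x right, y down, z forward; pixel columns grow to the right and rows downward; lengths in mm; the calibration is good to about 2 mm. A picture is of the moment at which its call begins. calibration takes no time and is no camera call.
- ctrl.hand_in(): hands the job in, once; it reports no verdict.
Trained networks look in the newest picture that a camera, given by its name, has taken for a name from the list of things; names that differ only in an ending like _2 or _b are one class to them, and where a whole thing is asked for, a point or a joint stands for the part that bears it (a point fixed in the world has none). Each returns a list of dicts, best first, with "p" (0 to 1); they miss things now and then, are a little off and sometimes report something else, mostly with a low value. They report only what shows in the picture. A call takes as long as a camera call.
- ctrl.search_frame(camera, target): "bbox" ([left, top, width, height] in pixels, round what is visible of it).
- ctrl.regions_of(camera, target): "mask" (384x512 bool, what is visible of it) and "bbox" ([left, top, width, height] in pixels, round what is visible of it).
The state is a dict: "time_s": time; "joints": joint angles; "joint_velocities": joint speeds; "joint_efforts": joint torques, N m; "ee_pos": TCP position; "tool_rot": TCP orientation; "force": force on the tool from outside, world axes, zero at the start; "ft_torque": the same for the moment, N m; "grip_width": opening from 0.0 (shut) to 1.0 (fully open).
Only numpy, scipy, OpenCV 4.12 (cv2) and the standard library are available. Lean on these libraries where they do the work, as an engineer would, in place of code of your own. Each camera call takes 0.05 s, during which the arm holds its last target. There are 200 camera calls.

## Working session

There is one attempt and no reset: what is moved stays moved. The work goes in short steps, Python scripts to look and compute and a shell command to move; the robot and the scene stay as the last step left them, time stands still between calls to the robot, and variables do not carry over. Pictures are saved under pics/ and viewed, about 8 in all and at most 12, crops included, and the job is handed in when it is done.

```bash
mkdir -p pics; cat > h.py <<'E'
import numpy as np, cv2
from plant import ctrl
def snap(n,f=None):
    im=ctrl.capture(n)
    if f: cv2.imwrite('pics/'+f,cv2.cvtColor(im,cv2.COLOR_RGB2BGR))
    return im
def cal(n):
    c=ctrl.calibration(n); return np.array(c['intrinsics']),np.array(c['world_to_cam'])
def ray(n,uv,z):
    K,T=cal(n);R,t=T[:3,:3],T[:3,3];o=-R.T@t
    d=R.T@np.linalg.inv(K)@np.array([uv[0],uv[1],1.]);return o+d*(z-o[2])/d[2]
def proj(n,p):
    K,T=cal(n);q=K@(T[:3,:3]@np.array(p,float)+T[:3,3]);return q[:2]/q[2]
E
python3 - <<'E'
from h import *
a=snap('scene','s1.png');b=snap('top','t1.png')
for n in('scene','top'):
    K,T=cal(n);print(n,(-T[:3,:3].T@T[:3,3]).round(),T[:3,:3].round(2).tolist(),K[0,0])
    for t in('crock','lid_top','tab_a_face','lid_tabs','tray','jam_jar','spice_jar','tin'):
        print(t,[(round(r['p'],2),np.round(r['bbox']).tolist()) for r in ctrl.search_frame(n,t)][:3])
cv2.imwrite('pics/both.png',cv2.cvtColor(cv2.resize(np.vstack([a,b]),None,fx=.78,fy=.78),cv2.COLOR_RGB2BGR))
s=ctrl.state();print(s)
E
```

```text
scene [ -49. 1002.  646.] [[-0.85, -0.53, -0.02], [-0.21, 0.38, -0.9], [0.48, -0.76, -0.44]] 468.11572333195545
crock [(0.78, [232.0, 226.0, 49.0, 42.0]), (0.28, [235.0, 201.0, 45.0, 32.0])]
lid_top [(0.69, [234.0, 201.0, 48.0, 31.0])]
tab_a_face [(0.6, [233.0, 227.0, 50.0, 42.0]), (0.42, [251.0, 198.0, 5.0, 20.0])]
lid_tabs [(0.92, [236.0, 200.0, 45.0, 31.0]), (0.33, [173.0, 227.0, 28.0, 43.0])]
tray [(0.75, [250.0, 198.0, 6.0, 16.0])]
jam_jar [(0.89, [175.0, 229.0, 27.0, 42.0])]
spice_jar [(0.66, [214.0, 247.0, 23.0, 45.0])]
tin [(0.63, [211.0, 205.0, 23.0, 35.0])]
top [ 469.   54. 1126.] [[-0.0, -1.0, -0.02], [-1.0, 0.0, -0.06], [0.06, 0.02, -1.0]] 462.95781688844113
crock [(0.4, [212.0, 207.0, 15.0, 30.0]), (0.35, [175.0, 191.0, 47.0, 46.0])]
lid_top [(0.87, [172.0, 193.0, 48.0, 43.0])]
tab_a_face [(0.31, [127.0, 210.0, 32.0, 19.0])]
lid_tabs [(0.84, [175.0, 190.0, 48.0, 49.0])]
tray [(0.65, [290.0, 148.0, 160.0, 102.0])]
jam_jar [(0.55, [140.0, 148.0, 32.0, 29.0])]
spice_jar [(0.86, [131.0, 207.0, 29.0, 23.0])]
tin [(0.96, [204.0, 141.0, 32.0, 26.0])]
{'time_s': 0.9, 'joints': array([71.1906921 , 35.22773424, -0.72036277, 81.55621919,  0.46335932,
       63.21767857, -2.31738568]), 'joint_velocities': array([ 0.02971791,  0.03487273, -0.07251381,  0.06413471,  0.05247587,
       -0.04432594, -0.02288808]), 'joint_efforts': array([-4.01510542e-04, -4.69097936e+01,  2.59080408e-01, -1.71341944e+01,
        1.01097321e-02,  1.50085267e-03, -2.62467616e-06]), 'ee_pos': array([ 193.20112335, -620.59729733,  203.52814985]), 'tool_rot': array([[ 3.80045521e-05,  2.97194191e-01, -9.54817056e-01],
       [-9.84892534e-06, -9.54817057e-01, -2.97194192e-01],
       [-9.99999999e-01,  2.06986541e-05, -3.33603512e-05]]), 'force': array([-0.12582212, -0.24633999, -0.50399883]), 'ft_torque': array([ 0.01002049, -0.00400935,  0.00823567]), 'grip_width': 0.9989573554629598}
```

View pics/both.png

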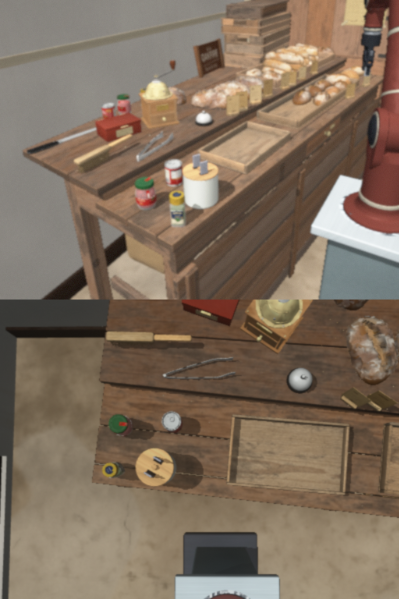

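The scene shows the crock with the two tabs at (~255,215 full-res), jam jar, spice jar and tin round it. The top view shows the lid disc at ~(197,214), with the tray to its right at ~(370,199). Now an enlarged crop.

```bash
python3 - <<'E'
from h import *
a=cv2.imread('pics/s1.png');b=cv2.imread('pics/t1.png')
c=cv2.resize(b[180:250,160:235],(600,560),interpolation=cv2.INTER_CUBIC)   # x8
d=cv2.resize(a[190:280,165:290],(800,576),interpolation=cv2.INTER_CUBIC)
cv2.imwrite('pics/c1.png',cv2.resize(np.hstack([c,cv2.resize(d,(780,560))]),(800,325)))
cv2.imwrite('pics/c1.png',c)
for z,bx,nm in((106,[172,193,48,43],'lid'),(106,[175,190,48,49],'lid2'),(20,[290,148,160,102],'tray'),(86,[140,148,32,29],'jam'),(96,[131,207,29,23],'spice'),(72,[204,141,32,26],'tin')):
    x,y,w,h=bx;print(nm,ray('top',(x+w/2,y+h/2),z).round(),ray('top',(x,y),z).round(),ray('top',(x+w,y+h),z).round())
for nm in('lid_top','tray'):
    for r in ctrl.regions_of('top',nm)[:2]:
        m=r['mask'].astype(np.uint8);cs,_=cv2.findContours(m,0,2);k=max(cs,key=cv2.contourArea);rr=cv2.minAreaRect(k)
        print(nm,r['p'],rr,cv2.minEnclosingCircle(k),ray('top',rr[0],106 if nm[0]=='l' else 36).round(1), [ray('top',q,36).round().tolist() for q in cv2.boxPoints(rr)] if nm=='tray' else '')
E
```

```text
lid [482. 212. 106.] [529. 266. 106.] [435. 159. 106.]
lid2 [482. 206. 106.] [536. 259. 106.] [428. 152. 106.]
tray [ 519. -190.   20.] [642.   0.  20.] [ 398. -376.   20.]
jam [600. 307.  86.] [633. 344.  86.] [567. 270.  86.]
spice [473. 327.  96.] [499. 359.  96.] [448. 294.  96.]
tin [621. 163.  72.] [651. 200.  72.] [591. 126.  72.]
lid_top 0.91 ((198.00001525878906, 215.0), (46.66904067993164, 48.08325958251953), 45.0) ((197.6042938232422, 214.45706176757812), 24.595428466796875) [480.7 207.8 106. ] 
tray 0.73 ((368.96551513671875, 198.41380310058594), (153.96632385253906, 93.01094055175781), 4.763641834259033) ((369.5, 198.5), 88.35449981689453) [ 519.8 -183.7   36. ] [[427.0, 6.0, 36.0], [645.0, -14.0, 36.0], [614.0, -374.0, 36.0], [397.0, -351.0, 36.0]]
```

View pics/c1.png

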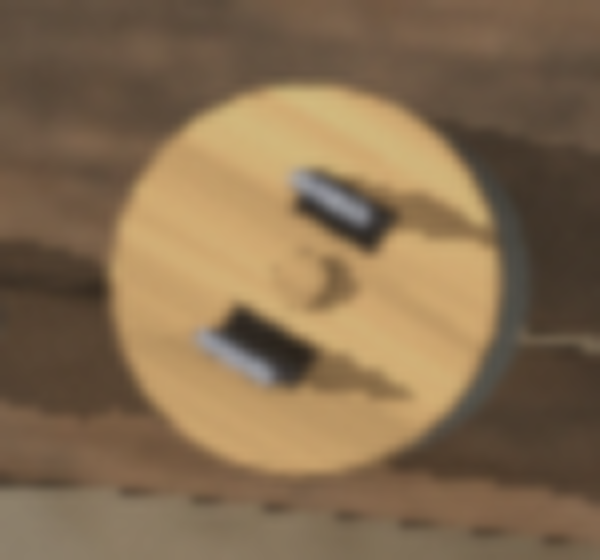

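The crop (8×, origin (160,180)) shows the lid circle centred at ~(306,279). The tab tops run (298,178)-(372,222) and (200,338)-(278,380), so the jaw axis is about 30° off the image vertical.

```bash
cat >> h.py <<'E'
from scipy.spatial.transform import Rotation as Ro
def goal(p,ang,rel=None):
    """rows numbers: TCP to p, tool down, jaw axis y at world angle ang (deg)"""
    s=ctrl.state();R=np.array(s['tool_rot']);a=np.radians(ang)
    y=np.array([np.cos(a),np.sin(a),0]);x=np.array([0,0,-1.]);G=np.c_[x,y,np.cross(x,y)]
    t=R.T@(np.array(p)-s['ee_pos'])/250;w=Ro.from_matrix(R.T@G).as_rotvec()/2
    print('ee',np.round(s['ee_pos'],1),'ang',round(np.degrees(np.arctan2(R[1,1],R[0,1])),1),'j',np.round(s['joints'],0).tolist(),'\n row',np.round(np.r_[t,w],4).tolist())
E
python3 - <<'E'
from h import *
f=lambda u,v:(160+(u+.5)/8-.5,180+(v+.5)/8-.5)
print('lid',ray('top',f(306,279),106).round(1))
P=[ray('top',f(*q),146) for q in((298,178),(372,222),(200,338),(278,380))]
A=(P[0]+P[1])/2;B=(P[2]+P[3])/2
ang=lambda v:np.degrees(np.arctan2(v[1],v[0])).round(1)
print('tabs mid',((A+B)/2).round(1),'AB',ang(A-B),np.linalg.norm(A-B),'faces',ang(P[0]-P[1])-90,ang(P[2]-P[3])-90)
# check in scene
a=cv2.imread('pics/s1.png');x0,y0=225,190
c=cv2.resize(a[y0:y0+85,x0:x0+70],None,fx=7,fy=7,interpolation=cv2.INTER_CUBIC)
C=np.r_[ray('top',f(306,279),106)]
def mk(p,col):
    q=proj('scene',p);cv2.circle(c,(int((q[0]+.5-x0)*7),int((q[1]+.5-y0)*7)),2,col,-1)
for t in np.arange(0,6.28,.15): mk(C+54*np.array([np.cos(t),np.sin(t),0]),(0,0,255))
for p in P: mk(p,(0,255,0))
cv2.imwrite('pics/c2.png',c)
goal([443,-370,240],-45)
E
```

```text
lid [482.  208.2 106. ]
tabs mid [481.4 207.2 146. ] AB -30.9 48.997474602288385 faces -30.700000000000003 -28.1
ee [ 193.2 -620.6  203.5] ang -72.7 j [71.0, 35.0, -1.0, 82.0, 0.0, 63.0, -2.0] 
 row [-0.1458, -0.6601, -1.252, -0.2418, -0.0, -0.0]
```

View pics/c2.png

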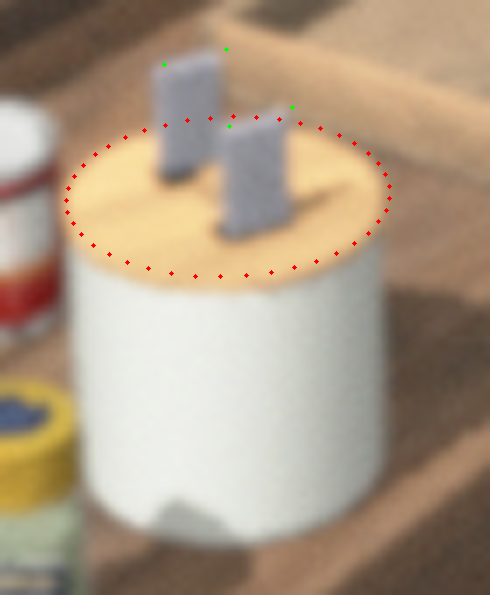

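The scene view confirms the top fix: the projected rim and tab corners fall about 1 px (2 mm) off, with the lid at ~(482.4, 208.3) and the tab axis at -30.5°. Moving over.

```bash
python3 -m inch '[[-0.03,-0.1,-0.18,-0.04,0,0],[-0.06,-0.2,-0.38,-0.08,0,0],[-0.09,-0.32,-0.6,-0.12,0,0],[-0.12,-0.42,-0.8,-0.16,0,0],[-0.15,-0.5,-0.95,-0.19,0,0],[-0.15,-0.53,-1.0,-0.2,0,0],[-0.15,-0.53,-1.0,-0.2,0,0]]' 1 20; python3 -c "
from h import *
goal([480,-130,240],-30.5)"
```

```text
time_s: 1.88
ee_pos: [392.3, -419.7, 240.8]
tool_rot: [[-0.001, 0.646, -0.763], [-0.0, -0.763, -0.646], [-1.0, -0.0, 0.001]]
force: [-0.1, -0.7, -0.9]
grip_width: 1.004
ee [ 392.3 -419.7  240.8] ang -49.8 j [50.0, 27.0, -8.0, 91.0, 4.0, 62.0, -9.0] 
 row [0.0029, -0.6581, -1.0163, -0.1681, 0.0003, 0.0002]
```

```bash
python3 -m inch '[[0,-0.1,-0.16,-0.03,0,0],[0,-0.22,-0.34,-0.06,0,0],[0,-0.34,-0.53,-0.09,0,0],[0,-0.46,-0.72,-0.12,0,0],[0,-0.57,-0.9,-0.15,0,0],[0,-0.65,-1.0,-0.168,0,0],[0,-0.65,-1.0,-0.168,0,0]]' 1; python3 -c "
from h import *
goal([482.4,80,220],-30.5);goal([482.4,208.3,200],-30.5)"
```

```text
time_s: 2.75
ee_pos: [478.1, -133.9, 240.5]
tool_rot: [[-0.001, 0.862, -0.507], [-0.0, -0.507, -0.862], [-1.0, -0.001, 0.001]]
force: [-0.9, -1.7, -1.3]
grip_width: 0.999
ee [ 478.1 -133.9  240.5] ang -30.5 j [26.0, 20.0, -17.0, 103.0, 7.0, 58.0, -25.0] 
 row [0.0819, -0.4188, -0.7465, 0.0004, 0.0003, 0.0005]
ee [ 478.1 -133.9  240.5] ang -30.5 j [26.0, 20.0, -17.0, 103.0, 7.0, 58.0, -25.0] 
 row [0.1618, -0.6788, -1.1889, 0.0004, 0.0003, 0.0005]
```

```bash
python3 -m inch '[[0.02,-0.09,-0.16,0,0,0],[0.05,-0.2,-0.35,0,0,0],[0.08,-0.31,-0.55,0,0,0],[0.1,-0.42,-0.75,0,0,0],[0.1,-0.52,-0.92,0,0,0],[0.1,-0.571,-1.0,0,0,0],[0.1,-0.571,-1.0,0,0,0]]' 1; python3 -c "
from h import *
goal([482.4,208.3,165],-30.5)"
```

```text
time_s: 3.62
ee_pos: [482.5, 152.7, 215.0]
tool_rot: [[-0.001, 0.861, -0.508], [-0.001, -0.508, -0.861], [-1.0, -0.001, 0.002]]
force: [0.4, -0.7, 0.4]
grip_width: 1.004
ee [482.5 152.7 215. ] ang -30.5 j [-5.0, 23.0, -21.0, 104.0, 10.0, 55.0, -61.0] 
 row [0.1999, -0.1133, -0.1918, -0.0002, 0.0008, 0.0003]
```

```bash
python3 -m inch '[[0,-0.05,-0.09,0,0,0],[0.04,-0.113,-0.19,0,0.001,0],[0.12,-0.113,-0.192,0,0.001,0],[0.19,-0.113,-0.192,0,0.001,0],[0.2,-0.113,-0.192,0,0.001,0],[0.2,-0.113,-0.192,0,0.001,0]]' 1; python3 - <<'E'
from h import *
goal([482.4,208.3,122],-30.5)
a=snap('scene','s2.png');b=snap('top','t2.png')
x=cv2.resize(a[140:265,200:300],(600,600*125//100)[0:2],interpolation=cv2.INTER_CUBIC)
x=cv2.resize(a[160:260,205:305],(400,400),interpolation=cv2.INTER_CUBIC);y=cv2.resize(b[165:265,150:250],(400,400),interpolation=cv2.INTER_CUBIC)
cv2.imwrite('pics/c3.png',cv2.cvtColor(np.hstack([x,y]),cv2.COLOR_RGB2BGR))
E
```

```text
time_s: 4.38
ee_pos: [483.6, 206.1, 165.2]
tool_rot: [[0.0, 0.859, -0.511], [-0.0, -0.511, -0.859], [-1.0, 0.0, 0.0]]
force: [0.3, 0.3, -0.5]
grip_width: 0.998
ee [483.6 206.1 165.2] ang -30.7 j [-12.0, 28.0, -21.0, 105.0, 13.0, 50.0, -69.0] 
 row [0.1727, -0.0086, -0.0053, -0.0021, 0.0001, -0.0002]
```

View pics/c3.png

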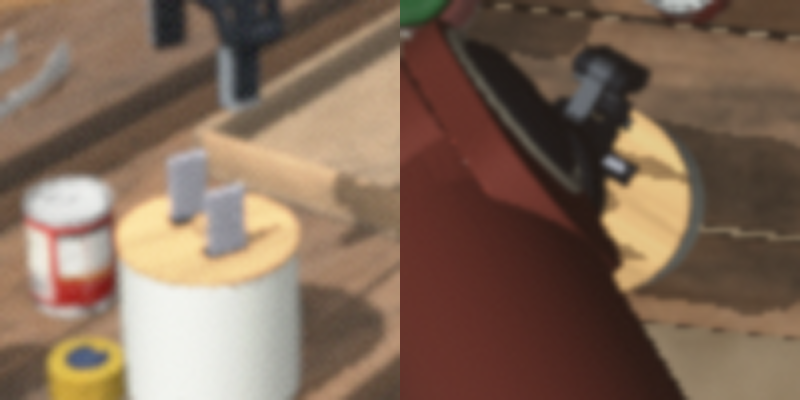

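```bash
python3 - <<'E'
from h import *
f=lambda n,p,o:((proj(n,p)+.5-o)*4).round()
s=ctrl.state();p=s['ee_pos'];y=s['tool_rot'][:,1];print(p)
for dz in (-8,5,30):
  for k in(-42.5,42.5,57): print(dz,k,f('scene',p+k*y+[0,0,dz],np.array([205,160])),f('top',p+k*y+[0,0,dz],np.array([150,165]))-[0,0])
print(f('scene',[482.4,208.3,146],np.array([205,160])))
E
```

```text
[483.44861647 207.37514416 165.72979101]
-8 -42.5 [240. 181.] [138. 266.]
-8 42.5 [174. 122.] [222. 126.]
-8 57 [164. 113.] [236. 102.]
5 -42.5 [240. 160.] [134. 266.]
5 42.5 [173. 102.] [218. 125.]
5 57 [163.  93.] [233. 100.]
30 -42.5 [239. 119.] [124. 268.]
30 42.5 [172.  64.] [211. 122.]
30 57 [161.  55.] [226.  97.]
[208. 170.]
```

```bash
python3 - <<'E'
from h import *
a=snap('scene');s=ctrl.state();p=s['ee_pos'];y=s['tool_rot'][:,1];print(p)
x=cv2.resize(a[140:240,205:305],(600,600),interpolation=cv2.INTER_CUBIC);o=np.array([205,140])
for dz,c in((-8,(255,0,0)),(5,(0,255,0)),(30,(255,255,0))):
  for k in(-42.5,0,42.5):
    q=((proj('scene',p+k*y+[0,0,dz])+.5-o)*6).astype(int);cv2.circle(x,tuple(map(int,q)),3,c,-1)
cv2.imwrite('pics/c4.png',cv2.cvtColor(x,cv2.COLOR_RGB2BGR))
E
```

```text
[483.31489588 207.75836564 165.77151612]
```

View pics/c4.png

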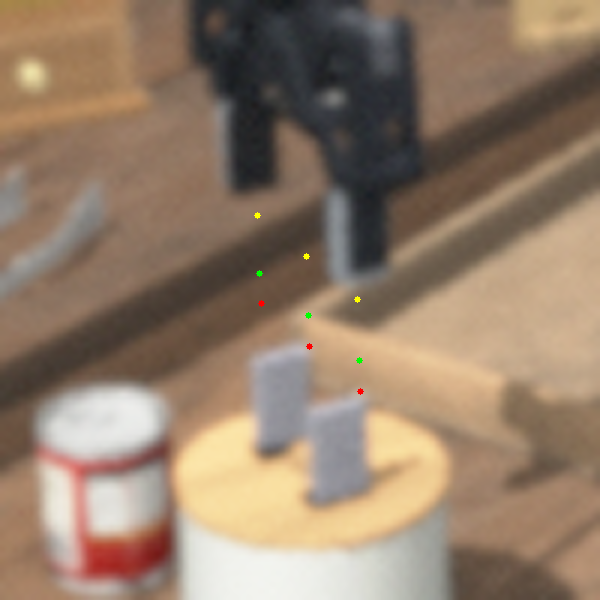

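The picture shows fingertips at (357,282) and (250,187), about 30 mm higher than I expected from the reported TCP. The sideways position fits. I'll go down in steps and check again.

```bash
python3 -m inch '[[0.04,0.004,-0.002,0,0,0],[0.1,0.004,-0.002,0,0,0],[0.14,0.004,-0.002,0,0,0],[0.14,0.004,-0.002,0,0,0],[0.14,0.004,-0.002,0,0,0]]' 1; python3 - <<'E'
from h import *
a=snap('scene');s=ctrl.state();p=s['ee_pos'];y=s['tool_rot'][:,1];print(p,s['force'])
goal([482.4,208.3,122],-30.5)
x=cv2.resize(a[140:240,205:305],(600,600),interpolation=cv2.INTER_CUBIC);o=np.array([205,140])
for dz,c in((-8,(255,0,0)),(5,(0,255,0)),(37,(255,255,0))):
  for k in(-42.5,0,42.5):
    q=((proj('scene',p+k*y+[0,0,dz])+.5-o)*6).astype(int);cv2.circle(x,tuple(map(int,q)),3,c,-1)
cv2.imwrite('pics/c5.png',cv2.cvtColor(x,cv2.COLOR_RGB2BGR))
E
```

```text
time_s: 5.15
ee_pos: [484.6, 207.9, 130.8]
tool_rot: [[0.001, 0.861, -0.509], [0.001, -0.509, -0.861], [-1.0, 0.001, -0.002]]
force: [-0.2, 0.6, 0.1]
grip_width: 0.997
[484.70102036 207.98863343 131.01439266] [0.06282442 0.72716348 0.45814254]
ee [484.7 208.  131. ] ang -30.6 j [-12.0, 31.0, -20.0, 107.0, 14.0, 45.0, -70.0] 
 row [0.036, -0.0086, 0.0037, -0.0008, -0.001, -0.0005]
```

View pics/c5.png

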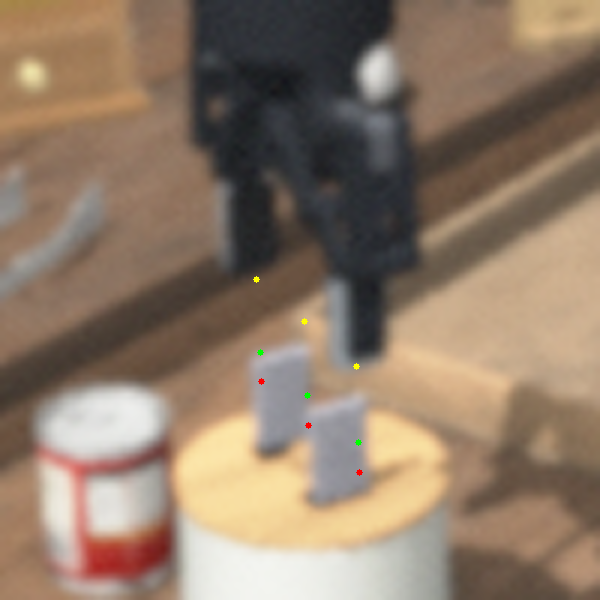

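The picture shows the near fingertip at (357,362), still ~38 mm above the reported TCP by the scene camera. I'll use the top camera to tell height apart from horizontal offset.

```bash
python3 - <<'E'
from h import *
a=snap('top');s=ctrl.state();p=s['ee_pos'];y=s['tool_rot'][:,1]
o=np.array([165,165]);x=cv2.resize(a[165:240,165:240],(600,600),interpolation=cv2.INTER_CUBIC)
d=np.array([.53,-.85,0])*62
for off,c in((np.array([0,0,5]),(0,255,0)),(np.array([0,0,37]),(255,255,0)),(d,(255,0,255))):
  for k in(-42.5,0,42.5,57):
    q=((proj('top',p+k*y+off)+.5-o)*8).astype(int);cv2.circle(x,tuple(map(int,q)),4,c,-1)
cv2.imwrite('pics/c6.png',cv2.cvtColor(x,cv2.COLOR_RGB2BGR))
E
```

```text
(no output)
```

View pics/c6.png

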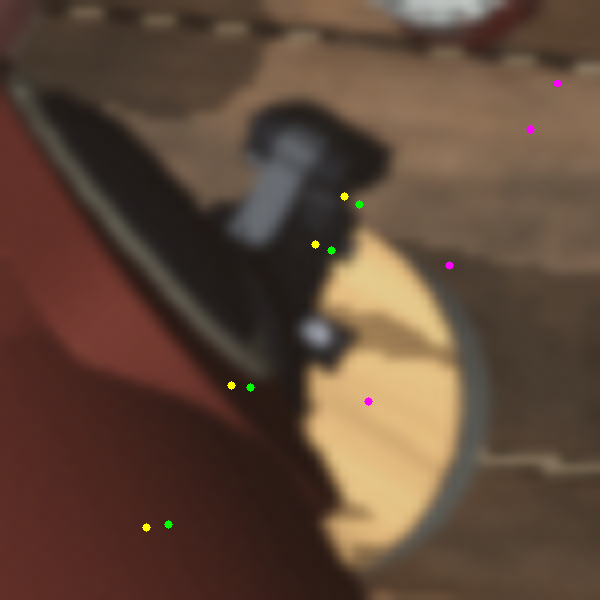

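```bash
python3 -m inch '[[0.016,-0.009,0.004,-0.001,-0.001,0],[0.034,-0.009,0.004,-0.001,-0.001,0],[0.034,-0.009,0.004,-0.001,-0.001,0],[0.034,-0.009,0.004,-0.001,-0.001,0],[0.034,-0.009,0.004,-0.001,-0.001,0]]' 0.72; python3 - <<'E'
from h import *
a=snap('scene');s=ctrl.state();p=s['ee_pos'];y=s['tool_rot'][:,1];print(p,s['force'],s['grip_width'])
goal([482.4,208.3,122],-30.5)
x=cv2.resize(a[150:235,215:290],None,fx=7,fy=7,interpolation=cv2.INTER_CUBIC);o=np.array([215,150])
for dz,c in((-8,(255,0,0)),(37,(255,255,0))):
  for k in(-30,0,30):
    q=((proj('scene',p+k*y+[0,0,dz])+.5-o)*7).astype(int);cv2.circle(x,tuple(map(int,q)),3,c,-1)
cv2.imwrite('pics/c7.png',cv2.cvtColor(x,cv2.COLOR_RGB2BGR))
E
```

```text
time_s: 5.88
ee_pos: [482.5, 208.3, 122.7]
tool_rot: [[0.001, 0.862, -0.507], [-0.0, -0.507, -0.862], [-1.0, 0.001, -0.0]]
force: [0.2, 0.2, -0.6]
grip_width: 0.721
[482.44365593 208.30473339 122.71766295] [-0.52813548 -0.21685615  0.09752677] 0.723959137235043
ee [482.4 208.3 122.7] ang -30.5 j [-13.0, 31.0, -19.0, 107.0, 14.0, 44.0, -71.0] 
 row [0.0029, -0.0001, 0.0001, 0.0001, -0.0002, -0.0007]
```

View pics/c7.png

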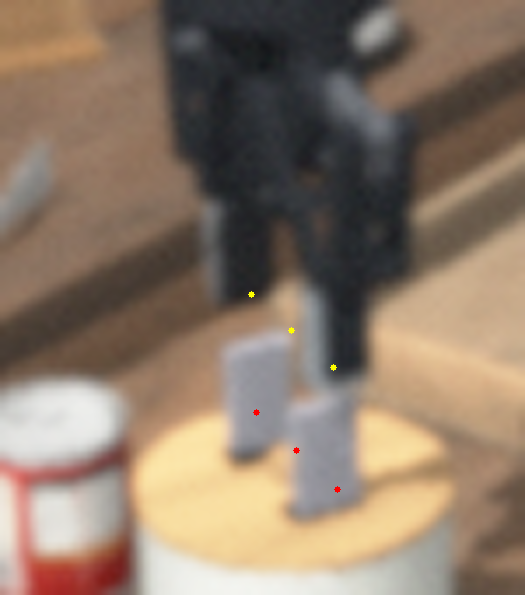

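The picture shows the near fingertip at (340,388), level with or just above the tab tops. So the tips really sit ~33 mm above the reported TCP. I'll reopen and go down in guarded steps, watching the force.

```bash
python3 -m inch '[[0,0,0,0,0,0],[0,0,0,0,0,0],[0.02,0,0,0,0,0],[0.04,0,0,0,0,0],[0.05,0,0,0,0,0]]' 0.85; python3 -m inch '[[0.01,0,0,0,0,0],[0.02,0,0,0,0,0],[0.028,0,0,0,0,0],[0.036,0,0,0,0,0]]'; python3 -c "
from h import *
s=ctrl.state();print(s['ee_pos'],s['force'],s['ft_torque'])"
```

```text
time_s: 6.55
ee_pos: [482.2, 208.1, 109.6]
tool_rot: [[0.0, 0.862, -0.507], [-0.001, -0.507, -0.862], [-1.0, 0.001, 0.0]]
force: [0.7, 0.3, -0.4]
grip_width: 0.855
time_s: 7.05
ee_pos: [482.2, 208.2, 100.5]
tool_rot: [[0.001, 0.862, -0.507], [-0.001, -0.507, -0.862], [-1.0, 0.001, 0.0]]
force: [0.1, -0.1, -0.5]
grip_width: 0.848
[482.19816698 208.15475947 100.5492573 ] [ 0.07847142 -0.0541525  -0.5402263 ] [ 0.05509286  0.00022984 -0.03082183]
```

```bash
python3 -m inch '[[0.01,0,0,0,0,0],[0.02,0,0,0,0,0],[0.03,0,0,0,0,0],[0.04,0,0,0,0,0],[0.05,0,0,0,0,0],[0.056,0,0,0,0,0],[0.056,0,0,0,0,0]]' 0.75; python3 - <<'E'
from h import *
a=snap('scene');s=ctrl.state();p=s['ee_pos'];y=s['tool_rot'][:,1];print(p,s['force'],s['grip_width'])
x=cv2.resize(a[160:235,215:290],None,fx=8,fy=8,interpolation=cv2.INTER_CUBIC);o=np.array([215,160])
for z,c in((114,(255,0,0)),(121,(255,255,0))):
  for k in(-32,32):
    q=((proj('scene',np.r_[p[:2],z]+k*np.r_[y[:2],0])+.5-o)*8).astype(int);cv2.circle(x,tuple(map(int,q)),3,c,-1)
cv2.imwrite('pics/c8.png',cv2.cvtColor(x,cv2.COLOR_RGB2BGR))
E
```

```text
time_s: 7.92
ee_pos: [482.1, 208.1, 86.4]
tool_rot: [[0.0, 0.862, -0.507], [-0.001, -0.507, -0.862], [-1.0, 0.001, 0.0]]
force: [-0.5, 0.1, -0.2]
grip_width: 0.747
[482.22915859 208.16036919  86.52381693] [ 0.22685214  0.6788944  -0.71003138] 0.7533029233516015
```

View pics/c8.png

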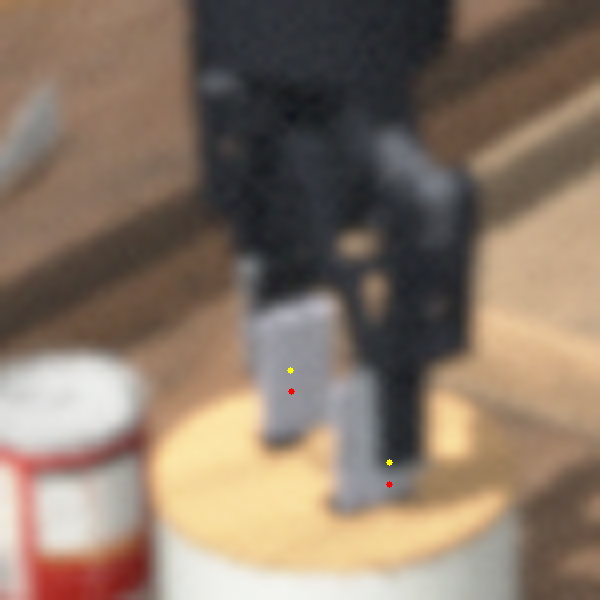

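The near fingertip at (395,465) is at z ≈ 121, outside the near tab as wanted. Now closing in stages, lifting slightly to offset the forward swing.

```bash
cat > st.py <<'E'
from h import *
s=ctrl.state();R=np.array(s['tool_rot'])
print('t',round(s['time_s'],2),'ee',np.round(s['ee_pos'],2),'ang',round(np.degrees(np.arctan2(R[1,1],R[0,1])),2),'Fworld',np.round(s['force'],2),'Ftool',np.round(R.T@s['force'],2),'T',np.round(s['ft_torque'],3),'w',round(s['grip_width'],3),'j7',round(s['joints'][6],1))
E
python3 -m inch '[[0,0,0,0,0,0],[0,0,0,0,0,0],[0,0,0,0,0,0]]' 0.64 20 >/dev/null; python3 st.py; python3 -m inch '[[-0.002,0,0,0,0,0],[-0.003,0,0,0,0,0],[-0.003,0,0,0,0,0]]' 0.6 20 >/dev/null; python3 st.py
```

```text
t 8.35 ee [482.27 208.17  86.59] ang -30.48 Fworld [-0.31  0.47 -0.75] Ftool [ 0.75 -0.51 -0.25] T [-0.005  0.043  0.009] w 0.639 j7 -72.1
t 8.72 ee [481.99 208.04  87.09] ang -30.48 Fworld [-0.61  0.2  -2.19] Ftool [ 2.19 -0.63  0.13] T [-0.022 -0.03  -0.017] w 0.601 j7 -72.1
```

```bash
python3 -m inch '[[-0.0005,0,0,0,0,0],[-0.001,0,0,0,0,0],[-0.001,0,0,0,0,0]]' 0.56 20 >/dev/null; python3 st.py; python3 -m inch '[[-0.001,0,0,0,0,0],[-0.001,0,0,0,0,0],[-0.001,0,0,0,0,0]]' 0.52 20 >/dev/null; python3 st.py
```

```text
t 9.1 ee [482.09 208.03  87.55] ang -30.49 Fworld [-0.76 -1.14  2.93] Ftool [-2.93 -0.08  1.37] T [-0.145  0.206 -0.003] w 0.56 j7 -72.0
t 9.47 ee [482.18 208.01  88.05] ang -30.48 Fworld [-1.08 -0.51  4.5 ] Ftool [-4.5  -0.66  0.99] T [-0.159  0.206  0.097] w 0.519 j7 -72.0
```

```bash
python3 -m inch '[[-0.002,0,0,0,0,0],[-0.003,0,0,0,0,0],[-0.003,0,0,0,0,0],[-0.003,0,0,0,0,0]]' 0.45 20 >/dev/null; python3 st.py
```

```text
t 9.97 ee [482.07 208.14  88.8 ] ang -30.48 Fworld [-1.37 -0.48  4.75] Ftool [-4.75 -0.93  1.11] T [-0.03   0.321  0.003] w 0.476 j7 -72.0
```

```bash
python3 -m inch '[[-0.002,0,0,0,0,0],[-0.002,0,0,0,0,0]]' 0.4 20 >/dev/null; python3 st.py;  python3 -m inch '[[0,0,0,-0.01,0,0],[0,0,0,-0.02,0,0],[0,0,0,-0.03,0,0],[0,0,0,-0.03,0,0]]' >/dev/null; python3 st.py
```

```text
t 10.22 ee [482.05 208.11  88.88] ang -30.48 Fworld [ 0.7   0.49 -1.45] Ftool [ 1.45  0.35 -0.77] T [0.068 0.005 0.078] w 0.473 j7 -72.0
t 10.72 ee [482.28 208.21  88.86] ang -27.01 Fworld [ 0.88 -1.27  0.22] Ftool [-0.22  1.36  0.73] T [ 0.038 -0.053  0.014] w 0.471 j7 -69.4
```

```bash
python3 -m inch '[[0,0,0,-0.03,0,0],[0,0,0,-0.06,0,0],[0,0,0,-0.09,0,0],[0,0,0,-0.12,0,0],[0,0,0,-0.15,0,0],[0,0,0,-0.18,0,0],[0,0,0,-0.2,0,0],[0,0,0,-0.2,0,0]]' >/dev/null; python3 st.py; python3 -m inch '[[0,0,0,-0.015,0,0],[0,0,0,-0.03,0,0],[0,0,0,-0.03,0,0]]' >/dev/null; python3 st.py
```

```text
t 11.72 ee [482.34 208.12  88.84] ang -4.09 Fworld [0.07 0.29 0.96] Ftool [-0.96  0.05 -0.29] T [ 0.036 -0.056  0.035] w 0.474 j7 -51.9
t 12.1 ee [482.32 208.12  88.86] ang -0.62 Fworld [0.67 0.65 1.47] Ftool [-1.47  0.67 -0.66] T [0.043 0.009 0.062] w 0.475 j7 -49.2
```

Turning freely at 30°. Now small guarded steps that stop when the moment rises.

```bash
cat > ok.py <<'E'
from h import *
import sys
s=ctrl.state();R=np.array(s['tool_rot'])
print(round(s['time_s'],2),'ang',round(np.degrees(np.arctan2(R[1,1],R[0,1])),2),'F',np.round(s['force'],1),'Tz',np.round(s['ft_torque'][2],3),'w',round(s['grip_width'],3))
sys.exit(abs(s['ft_torque'][2])>.2 or np.linalg.norm(s['force'])>9)
E
python3 -m inch '[[0,0,0,-0.006,0,0],[0,0,0,-0.012,0,0]]' >/dev/null; python3 ok.py && python3 -m inch '[[0,0,0,-0.006,0,0],[0,0,0,-0.012,0,0]]' >/dev/null; python3 ok.py && python3 -m inch '[[0,0,0,-0.006,0,0],[0,0,0,-0.012,0,0]]' >/dev/null; python3 ok.py && python3 -m inch '[[0,0,0,-0.006,0,0],[0,0,0,-0.012,0,0]]' >/dev/null; python3 ok.py && python3 -m inch '[[0,0,0,-0.006,0,0],[0,0,0,-0.012,0,0]]' >/dev/null; python3 ok.py && python3 -m inch '[[0,0,0,-0.006,0,0],[0,0,0,-0.012,0,0]]' >/dev/null; python3 ok.py
```

```text
12.35 ang 0.79 F [ 1.3  0.4 -0.5] Tz -0.088 w 0.476
12.35 ang 0.79 F [ 1.3  0.4 -0.5] Tz -0.088 w 0.476
12.35 ang 0.79 F [ 1.3  0.4 -0.5] Tz -0.088 w 0.476
12.35 ang 0.79 F [ 1.3  0.4 -0.5] Tz -0.088 w 0.476
12.35 ang 0.79 F [ 1.3  0.4 -0.5] Tz -0.088 w 0.476
12.35 ang 0.79 F [ 1.3  0.4 -0.5] Tz -0.088 w 0.476False
False
False
False
False
False
```

```bash
sed -i 's/sys.exit(\(.*\))$/sys.exit(int(\1))/' ok.py
python3 -m inch '[[0,0,0,-0.006,0,0],[0,0,0,-0.013,0,0]]' >/dev/null && python3 ok.py && python3 -m inch '[[0,0,0,-0.006,0,0],[0,0,0,-0.013,0,0]]' >/dev/null && python3 ok.py && python3 -m inch '[[0,0,0,-0.006,0,0],[0,0,0,-0.013,0,0]]' >/dev/null && python3 ok.py && python3 -m inch '[[0,0,0,-0.006,0,0],[0,0,0,-0.013,0,0]]' >/dev/null && python3 ok.py && python3 -m inch '[[0,0,0,-0.006,0,0],[0,0,0,-0.013,0,0]]' >/dev/null && python3 ok.py && python3 -m inch '[[0,0,0,-0.006,0,0],[0,0,0,-0.013,0,0]]' >/dev/null && python3 ok.py;python3 st.py
```

```text
12.6 ang 2.33 F [ 0.5 -0.4  1.6] Tz -0.055 w 0.477
12.85 ang 3.87 F [0.7 0.3 1.3] Tz -0.064 w 0.472
13.1 ang 5.42 F [ 0.1 -0.1  0.8] Tz -0.083 w 0.475
13.35 ang 6.96 F [ 0.3 -0.1  0.9] Tz -0.036 w 0.475
13.6 ang 8.5 F [-0.3  0.6  0.8] Tz -0.053 w 0.476
13.85 ang 10.04 F [-0.1  0.4  1.3] Tz -0.109 w 0.471
t 13.85 ee [482.41 208.17  88.85] ang 10.04 Fworld [-0.11  0.4   1.28] Ftool [-1.28 -0.04 -0.42] T [ 0.028 -0.056 -0.109] w 0.471 j7 -41.0
```

```bash

python3 -m inch '[[0,0,0,-0.006,0,0],[0,0,0,-0.013,0,0]]' >/dev/null && python3 ok.py && python3 -m inch '[[0,0,0,-0.006,0,0],[0,0,0,-0.013,0,0]]' >/dev/null && python3 ok.py && python3 -m inch '[[0,0,0,-0.006,0,0],[0,0,0,-0.013,0,0]]' >/dev/null && python3 ok.py && python3 -m inch '[[0,0,0,-0.006,0,0],[0,0,0,-0.013,0,0]]' >/dev/null && python3 ok.py && python3 -m inch '[[0,0,0,-0.006,0,0],[0,0,0,-0.013,0,0]]' >/dev/null && python3 ok.py && python3 -m inch '[[0,0,0,-0.006,0,0],[0,0,0,-0.013,0,0]]' >/dev/null && python3 ok.py && python3 -m inch '[[0,0,0,-0.006,0,0],[0,0,0,-0.013,0,0]]' >/dev/null && python3 ok.py && python3 -m inch '[[0,0,0,-0.006,0,0],[0,0,0,-0.013,0,0]]' >/dev/null && python3 ok.py && python3 -m inch '[[0,0,0,-0.006,0,0],[0,0,0,-0.013,0,0]]' >/dev/null && python3 ok.py;python3 st.py
```

```text
14.1 ang 11.58 F [0.2 0.4 0.6] Tz -0.101 w 0.469
14.35 ang 13.12 F [ 0.2 -0.9  0.8] Tz -0.046 w 0.471
14.6 ang 14.67 F [ 1.5  0.6 -0.8] Tz -0.046 w 0.472
14.85 ang 16.13 F [ 0.7  0.5 -0.1] Tz -0.41 w 0.474
t 14.85 ee [482.9  208.5   88.86] ang 16.13 Fworld [ 0.65  0.53 -0.13] Ftool [ 0.13  0.77 -0.33] T [ 0.135 -0.152 -0.41 ] w 0.474 j7 -36.2
```

Stop felt at 16.1°, a 46.6° turn, with 0.41 N·m. I'll back off about 1° and lift a little with a check.

```bash

python3 -m inch '[[0,0,0,0.008,0,0],[0,0,0,0.01,0,0],[0,0,0,0.01,0,0]]' >/dev/null && python3 st.py && python3 -m inch '[[-0.004,0,0,0,0,0],[-0.008,0,0,0,0,0],[-0.008,0,0,0,0,0]]' >/dev/null && python3 ok.py && python3 -m inch '[[-0.008,0,0,0,0,0],[-0.014,0,0,0,0,0],[-0.014,0,0,0,0,0]]' >/dev/null && python3 ok.py;python3 st.py
```

```text
t 15.22 ee [482.94 208.41  88.87] ang 15.01 Fworld [-0.09 -0.33  0.12] Ftool [-0.12 -0.17  0.3 ] T [ 0.008 -0.183 -0.015] w 0.471 j7 -37.1
15.6 ang 15.0 F [ 1.6 -0.3 -3.2] Tz -0.078 w 0.472
15.97 ang 15.0 F [ 1.2 -0.2 -1.2] Tz -0.104 w 0.47
t 15.97 ee [482.9  208.15  94.44] ang 15.0 Fworld [ 1.17 -0.19 -1.21] Ftool [1.22 1.07 0.49] T [ 0.078 -0.272 -0.104] w 0.47 j7 -36.8
```

```bash

python3 -m inch '[[-0.02,0,0,0,0,0],[-0.04,0,0,0,0,0],[-0.06,0,0,0,0,0]]' >/dev/null && python3 ok.py && python3 -m inch '[[-0.03,0,0,0,0,0],[-0.06,0,0,0,0,0],[-0.1,0,0,0,0,0],[-0.15,0,0,0,0,0],[-0.2,0,0,0,0,0],[-0.25,0,0,0,0,0],[-0.28,0,0,0,0,0],[-0.28,0,0,0,0,0]]' >/dev/null && python3 ok.py
python3 - <<'E'
from h import *
a=snap('scene');goal([520,-183,170],15)
x=cv2.resize(a[120:280,150:330],None,fx=3.3,fy=3.3,interpolation=cv2.INTER_CUBIC)
cv2.imwrite('pics/c9.png',cv2.cvtColor(x,cv2.COLOR_RGB2BGR))
E
```

```text
16.35 ang 15.02 F [ 0.5  0.5 -2. ] Tz -0.029 w 0.473
17.35 ang 15.02 F [ 0.2 -0.2 -2.5] Tz -0.041 w 0.474
ee [482.3 208.  179.9] ang 15.0 j [-2.0, 29.0, -36.0, 103.0, 21.0, 54.0, -32.0] 
 row [0.0406, -0.2595, 1.5496, 0.0002, 0.0004, -0.0004]
```

View pics/c9.png

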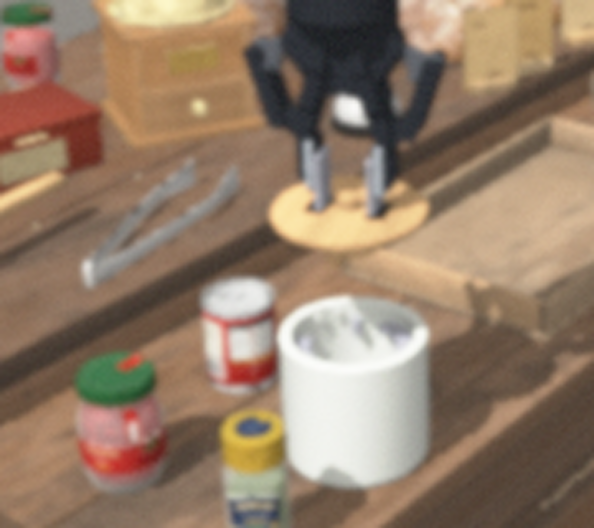

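The lid hangs level from the fingers and the open crock stands below at (355,390), with jars and tin unmoved. Carrying to the tray.

```bash

python3 -m inch '[[0,-0.01,0.05,0,0,0],[0,-0.02,0.14,0,0,0],[0,-0.04,0.26,0,0,0],[0,-0.06,0.4,0,0,0],[0,-0.09,0.54,0,0,0],[0,-0.12,0.68,0,0,0],[0,-0.14,0.82,0,0,0],[0,-0.16,0.92,0,0,0],[0,-0.16,0.98,0,0,0],[0,-0.16,1.0,0,0,0]]' >/dev/null && python3 ok.py; python3 -c "
from h import *
goal([520,-170,130],15)"
```

```text
18.65 ang 14.93 F [-0.1  0.  -1.9] Tz 0.011 w 0.47
ee [508.4 -44.8 179.7] ang 14.9 j [27.0, 28.0, -36.0, 106.0, 20.0, 53.0, -3.0] 
 row [0.1992, -0.0842, 0.4957, -0.0006, 0.0002, -0.0001]
```

```bash

python3 -m inch '[[0,-0.01,0.06,0,0,0],[0,-0.03,0.17,0,0,0],[0.02,-0.05,0.29,0,0,0],[0.06,-0.07,0.4,0,0,0],[0.12,-0.084,0.47,0,0,0],[0.17,-0.084,0.495,0,0,0],[0.2,-0.084,0.495,0,0,0],[0.2,-0.084,0.495,0,0,0]]' >/dev/null && python3 ok.py; python3 - <<'E'
from h import *
goal([520,-170,28],15)
a=snap('scene');b=snap('top')
x=cv2.resize(a[60:300,220:460],(400,400));y=cv2.resize(b[110:290,280:460],(400,400))
cv2.imwrite('pics/c10.png',cv2.cvtColor(np.hstack([x,y]),cv2.COLOR_RGB2BGR))
E
```

```text
19.65 ang 15.07 F [ 0.6  0.9 -0.4] Tz 0.002 w 0.473
ee [ 519.7 -168.1  129.3] ang 15.1 j [37.0, 35.0, -33.0, 103.0, 24.0, 49.0, 7.0] 
 row [0.4051, -0.0008, 0.0082, 0.0006, -0.0006, 0.0002]
```

View pics/c10.png

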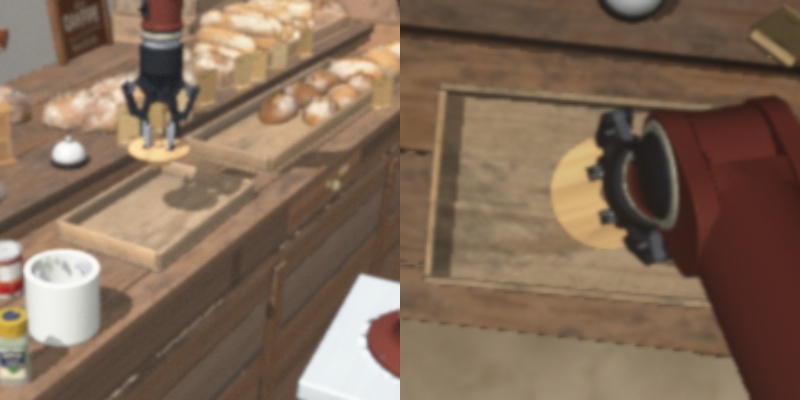

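The lid is held level over the middle of the empty tray, at ~(600,195) in the right panel. Lowering.

```bash

python3 -m inch '[[0.05,0,0,0,0,0],[0.12,0,0,0,0,0],[0.2,0,0,0,0,0],[0.28,0,0,0,0,0],[0.34,0,0,0,0,0],[0.38,0,0,0,0,0],[0.4,0,0,0,0,0],[0.41,0,0,0,0,0],[0.41,0,0,0,0,0]]' >/dev/null; python3 st.py; python3 -m inch '[[0.005,0,0,0,0,0],[0.01,0,0,0,0,0],[0.015,0,0,0,0,0],[0.015,0,0,0,0,0]]' >/dev/null; python3 st.py
```

```text
t 20.88 ee [ 520.85 -168.51   27.94] ang 15.05 Fworld [-0.1  -1.04 -2.55] Ftool [ 2.55 -0.37  0.98] T [-0.032  0.064  0.025] w 0.476 j7 1.5
t 21.38 ee [ 520.76 -168.52   24.12] ang 15.05 Fworld [ 0.09  0.54 -2.41] Ftool [ 2.41  0.22 -0.5 ] T [0.048 0.042 0.013] w 0.473 j7 1.3
```

```bash
cat > dn.py <<'E'
from h import *
import sys
s=ctrl.state();print('z',round(s['ee_pos'][2],2),'F',np.round(s['force'],2),'T',np.round(s['ft_torque'],2));sys.exit(int(s['force'][2]>1.5))
E
python3 -m inch '[[0.006,0,0,0,0,0],[0.012,0,0,0,0,0]]' >/dev/null; python3 dn.py && python3 -m inch '[[0.004,0,0,0,0,0],[0.004,0,0,0,0,0]]' >/dev/null && python3 dn.py && python3 -m inch '[[0.004,0,0,0,0,0],[0.004,0,0,0,0,0]]' >/dev/null && python3 dn.py && python3 -m inch '[[0.004,0,0,0,0,0],[0.004,0,0,0,0,0]]' >/dev/null && python3 dn.py && python3 -m inch '[[0.004,0,0,0,0,0],[0.004,0,0,0,0,0]]' >/dev/null && python3 dn.py && python3 -m inch '[[0.004,0,0,0,0,0],[0.004,0,0,0,0,0]]' >/dev/null && python3 dn.py && python3 -m inch '[[0.004,0,0,0,0,0],[0.004,0,0,0,0,0]]' >/dev/null && python3 dn.py && python3 -m inch '[[0.004,0,0,0,0,0],[0.004,0,0,0,0,0]]' >/dev/null && python3 dn.py
```

```text
z 21.01 F [-0.71 -0.24 -1.91] T [-0.02  0.02  0.02]
z 19.88 F [ 0.47 -0.47 -1.91] T [ 0.02  0.03 -0.02]
z 18.8 F [ 0.28 -0.08 -2.2 ] T [0.03 0.01 0.03]
z 17.68 F [ 0.52 -0.2  -2.04] T [-0.04 -0.02  0.06]
z 16.96 F [-0.9   0.16  0.8 ] T [-0.01  0.12 -0.03]
z 16.91 F [-2.05 -0.42  6.01] T [0.04 0.49 0.04]
```

Touched down at 16.9 (16.8 expected). Releasing gently.

```bash
python3 -m inch '[[-0.001,0,0,0,0,0],[-0.001,0,0,0,0,0]]' 0.53 >/dev/null; python3 st.py; python3 -m inch '[[0.002,0,0,0,0,0],[0.003,0,0,0,0,0],[0.003,0,0,0,0,0]]' 0.6 >/dev/null; python3 st.py; python3 -m inch '[[0,0,0,0,0,0],[0,0,0,0,0,0],[0,0,0,0,0,0],[0,0,0,0,0,0]]' 0.85 >/dev/null; python3 st.py
```

```text
t 23.12 ee [ 520.69 -168.54   16.98] ang 15.05 Fworld [ 0.54  0.59 -2.55] Ftool [ 2.55  0.68 -0.43] T [-0.001 -0.043 -0.026] w 0.532 j7 0.8
t 23.5 ee [ 520.57 -168.52   16.05] ang 15.05 Fworld [-0.3  -0.76 -1.83] Ftool [ 1.83 -0.49  0.65] T [-0.051  0.055 -0.017] w 0.6 j7 0.8
t 24.0 ee [ 520.72 -168.56   16.17] ang 15.05 Fworld [-0.13 -0.67  0.19] Ftool [-0.19 -0.3   0.61] T [-0.008 -0.001  0.013] w 0.851 j7 0.8
```

```bash
python3 -m inch '[[-0.01,0,0,0,0,0],[-0.04,0,0,0,0,0],[-0.08,0,0,0,0,0],[-0.14,0,0,0,0,0],[-0.22,0,0,0,0,0],[-0.32,0,0,0,0,0],[-0.42,0,0,0,0,0],[-0.5,0,0,0,0,0],[-0.5,0,0,0,0,0]]' >/dev/null; python3 st.py; python3 - <<'E'
from h import *
a=snap('scene');b=snap('top')
x=cv2.resize(a[130:300,160:400],(565,400));y=cv2.resize(b[110:290,280:385],(233,400))
cv2.imwrite('pics/c11.png',cv2.cvtColor(np.hstack([x,y]),cv2.COLOR_RGB2BGR))
for t,z in(('jam_jar',86),('spice_jar',96),('tin',72)):
    print(t,[(round(r['p'],2),np.round(r['bbox']).tolist()) for r in ctrl.search_frame('scene',t)][:1])
for r in ctrl.regions_of('scene','lid_top')[:2]: m=np.argwhere(r['mask']).mean(0)[::-1];print(r['p'],r['bbox'],ray('scene',m,34).round(), proj('scene',[520.8,-168.5,34]).round(1))
E
```

```text
t 25.12 ee [ 521.89 -168.53  143.47] ang 15.05 Fworld [ 0.34 -1.03 -0.08] Ftool [0.08 0.07 1.08] T [0.046 0.066 0.018] w 0.851 j7 7.9
jam_jar [(0.82, [176.0, 228.0, 24.0, 43.0])]
spice_jar [(0.84, [214.0, 245.0, 23.0, 48.0])]
tin [(0.8, [210.0, 203.0, 26.0, 39.0])]
0.17 [306.5, 174.5, 0.3, 5.1] [ 564. -200.   34.] [313.9 181.6]
```

View pics/c11.png

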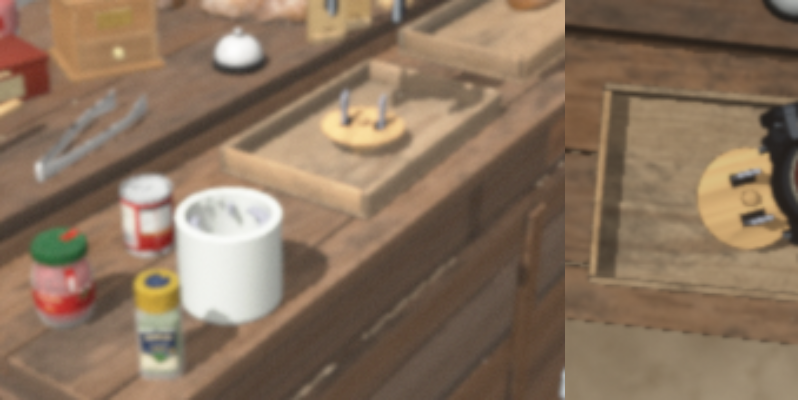

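The lid lies flat and right way up inside the tray (~(363,130)). The crock is open, the jars and tin sit where they were, and the gripper is clear above. Handing in.

```bash
python3 -c "
from plant import ctrl
print(ctrl.hand_in())"
```

```text
the job is handed in; nothing more can be done
None
```

The crock is open and its lid lies right way up in the wooden tray. I handed the job in at about 25 s of the 72 s allowed.

- **Turning:** I squeezed the tabs with 20 N and turned the lid left by 46.6°, until the stop showed as 0.41 N·m, or about 12 N at the lugs. I then backed off 1°.
- **Lifting:** The pull stayed at or below about 3 N, roughly the lid's own weight.
- **Setting down:** The lid touched the tray floor at the height I had calculated, with at most about 6 N at contact. I then opened the fingers in stages.

**Last checks:** The final picture shows the lid flat inside the tray, the crock open, and the gripper about 130 mm above its release height. The jars and the tin were within 1–2 px of their starting positions, except that the tin's box came out 4 px taller with its top 2 px higher. The wrist force was about zero.

**Disagreements:**
- In the pictures the fingertips appeared about 35 mm higher than the reported tool position implied. I went by the pictures, using guarded descents, and the grasp confirmed that.
- The gripper read 40 mm on the squeezed tabs instead of the 42 mm given.
- The final network search for the lid gave only a poor, low-confidence result (0.17), so I judged its placing from the picture.

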